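# Set a blank five-way hose selector by counting clicks, then open the inlet

### The job

The numbers on this hose distributor have bleached away. With the inlet lever still shut, wind the blank round selector anticlockwise until you feel its end stop (everything closed; do not force it), then turn it clockwise one click per outlet, counting outlets from the inlet valve, to the outlet that carries the elbow hose connector, and leave it seated in that click. Then swing the inlet lever fully open, in line with the pipe, and leave the other things on the slab where they are.

Things in the scene. Friction and masses are not known exactly. Their poses are not given: they have to be found in the camera images.
- manifold: Hose distributor, a fixed straight fitting 560 long. Origin on the slab under the selector's axis; its +y runs along the pipe past the five outlets, -y to the inlet valve; the shut inlet lever points to its -x. In the middle a grey round head, 104 across, flat top 78 above the slab, carries the selector knob. The pipe's top is 55 above the slab.
- knob_grip (a point): Fixed point on the vertical axis of the selector knob, 24 above the head's top (102 above the slab), the height to grip. Blank round ribbed rubber knob, 46 across, 38 high; its angle cannot be seen and is not reported. Six click positions about 24 degrees (0.42 rad) apart. At the anticlockwise stop, seen from above: all closed; each click clockwise selects the next outlet, 1 to 5.
- knob_top (a point): Centre of the knob's top, fixed. Feel: about 0.22 N m to leave a click position, falling to zero half-way, then it is pulled in as much; let go, it seats itself. A springy stop lies 3 degrees beyond the first and last positions and adds 1 N m per 0.16 rad; above 0.75 N m it is forced. Inside, hidden, the knob's rotor_port (24 off its axis) stands at port0 (closed) to port5 of the head.
- outlet1 (a point): Outlet 1, counted from the inlet side: top of its upright spigot on the pipe, 70 above the slab; outlets are 44 apart, the first 95 from the knob axis.
- outlet2 (a point): Outlet 2, counted from the inlet side: top of its upright spigot on the pipe, 70 above the slab; outlets are 44 apart, the first 95 from the knob axis.
- outlet3 (a point): Outlet 3, counted from the inlet side: top of its upright spigot on the pipe, 70 above the slab; outlets are 44 apart, the first 95 from the knob axis.
- outlet4 (a point): Outlet 4, counted from the inlet side: top of its upright spigot on the pipe, 70 above the slab; outlets are 44 apart, the first 95 from the knob axis.
- outlet5 (a point): Outlet 5, counted from the inlet side: top of its upright spigot on the pipe, 70 above the slab; outlets are 44 apart, the first 95 from the knob axis.
- connector (a point): Middle of the upright part of the elbow hose connector screwed on one of the outlets: black, 36 across at its nut, 27 above, top 112 above the slab, with a barbed tail 17 thick reaching 70 to the distributor's +x at 97 above the slab. The other four outlets carry low black blanking caps, 36 across, tops 86 above the slab. All are fixed.
- inlet_lever (a joint): Turn of the inlet valve's lever, rad: 0 = shut (lever across the pipe, pointing to the distributor's -x), 1.57 = fully open (lever along the pipe, pointing to its -y, away from the head). Grows anticlockwise seen from above; friction about 0.2 N m, stays where it is left; firm stops at both ends.
- valve_axis (a point): Fixed point on the vertical axis of the inlet lever, 125 from the knob axis, 86 above the slab, at mid-height of the lever's grip. The brass valve and pipe below it reach up to 63 above the slab.
- mug_mid (a point): white ceramic mug, 84 across, 95 high, handle aside (farther off stand three more bystanders: tray, round aluminium, 290 across; peg_basket, yellow, 190 high with its handle; caddy, a turntable 270 across and 215 high); a bystander, loose. The point is its middle.
- pad_mid (a point): grey-green silicone scrub pad with bristles, 105 x 70 x 20; a bystander, loose. The point is its middle.
- peg_mid (a point): wooden clothes peg, 74 x 10 x 15; a bystander, loose. The point is its middle.
- trowel_mid (a point): garden trowel, 330 long, wooden handle; a bystander, loose. The point is its middle.
- lever_end (a point): Outer end of the inlet lever, 110 from its axis, at mid-height of its black rubber grip, which covers the outer 75, is 20 wide and 16 high (76 to 92 above the slab). Nothing lies under the grip when shut.

How it is judged:
By the outcome, as a careful person would: the job done as asked, in the order asked, and still so for the second after the job is handed in, with the robot touching nothing.
It also fails if it takes over 72 s, if anything falls off the work surface, if the arm or the gripper's body presses on something with over 40 N, if the wrist force passes 120 N, or if a joint passes its speed limit or range.

### The arm

A 7-joint arm with a two-finger parallel gripper is mounted at the origin on the work surface. World frame = base frame: x ahead of the robot, y to its left, z up, the work surface at z = 0. Lengths are in m, angles in rad, forces in N, time in s.
With the tool pointing down it reaches from about 0.425 to 0.925 m from the base axis. Payload 6.8 kg.
Tool frame: the origin (TCP) lies at the very end of the fingers, on their centre line; the grasp point (between the pads) lies 19 mm behind it; z points along the fingers, x is the direction in which the jaws open and shut, and the axes are right-handed (so a half turn about z gives the same grasp; the last joint's range is limited). The gripper opens to 85 mm and grips with 20 to 120 N. Pads are 22 mm wide; open, the fingers measure 114 mm over their backs; the gripper's body (76 mm by 85 mm) begins 54 mm behind the grasp point. The pads swing forward as they close: fully open they stand 13 mm farther back than shut.
Start: joints at [-1.322, 0.477, 0.022, 1.555, -0.011, 1.109, -0.083], TCP at [0.236, 0.633, 0.231] pointing down, gripper open.
Joint ranges: [-2.96, 2.96], [-0.34, 2.1], [-1.41, 1.46], [0.24, 2.44], [-1.37, 4.51], [0.17, 1.92], [-2.96, 2.96]. Speed limits (rad/s): [2.39, 2.39, 3.14, 3.14, 3.14, 3.14, 3.14].

### API

Orientations are given as a rotation vector (axis times angle).
In Python, from bench import get_obs, imaging, hand_in gives the robot as it stands.
- The arm moves only by the tool send_rows, never from a script. Its argument "motion" is a list of rows, each an object with "dp": the shift along the world's x, y, z in m, a list of three; "rot": the turn, a rotation vector about the world's x, y, z in rad, a list of three; "grip": the finger opening in m, from 0 to 0.0854. In form: [{"dp": [dx, dy, dz], "rot": [ax, ay, az], "grip": grip}, ...]. A call has 1 to 20 rows; each row shifts and turns the pose as measured when the row begins; what a row does not reach is not made up. A row lasts 1/8 s, in which the tool goes at most 62.5 mm and 10.7 degrees, less where a joint would pass 70% of its speed; a pose out of reach is approached as far as the arm can. A call is refused whole if a number of a shift passes 0.0625 or a number of a turn 0.188, either way. A call with a gripper value outside its range is refused whole. The fingers move at their own pace and stop on an object; "grip_force" is the grip in N (left out, the last holds). Time passes only in rows, so rows that do not move let the fingers close. It gives the time, the measured TCP pose, the force and the opening at its end, in the units of the state.
- get_obs(): the state, without advancing time (a new reading comes with each control period).
- imaging.grab_frame(name): name is "scene" or "top" or "wrist"; returns a dict with "img" (384x512x3 uint8, red, green, blue), "fx", "fy", "cx", "cy" (pixels), "D" ([k1, k2, p1, p2, k3] as OpenCV has them; the pictures are not rectified), "R" (3x3) and "t" (3): a world point X has camera coordinates R X + t. Camera axes: x right, y down, z forward; pixel columns grow to the right and rows downward; lengths in m; the calibration is good to about 2 mm. A picture is of the moment at which its call begins. There is no depth.
- hand_in(): hands the job in, once; it reports no verdict.
The state is a dict: "clock": time; "joints": joint angles; "qvel": joint speeds; "tau": joint torques, N m; "tcp_pos": TCP position; "orientation": TCP orientation; "contact_force": force on the tool from outside, world axes, zero at the start; "moment": the same for the moment, N m; "grip_width": finger opening in m.
Only numpy, scipy, OpenCV 4.12 (cv2) and the standard library are available. Lean on these libraries where they do the work, as an engineer would, in place of code of your own. Each camera call takes 0.05 s, during which the arm holds its last target. There are 200 camera calls.

## Working session

There is one attempt and no reset: what is moved stays moved. The work goes in short steps, Python scripts to look and compute and a tool call to move; the robot and the scene stay as the last step left them, time stands still between calls to the robot, and variables do not carry over. Pictures are saved under pics/ and viewed, about 8 in all and at most 12, crops included, and the job is handed in when it is done.

Besides the shell and the picture viewer there is one more tool, called after "Request:" as name([rows], argument=value, ...), one row to a line, values as JSON. send_rows: Moves the arm, as the interface text tells. Its arguments: {"type":"object","properties":{"motion":{"type":"array","items":{"type":"object","properties":{"dp":{"type":"array","items":{"type":"number"}},"rot":{"type":"array","items":{"type":"number"}},"grip":{"type":"number"}}}},"grip_force":{"type":"number"}},"required":["motion"]}

```bash
mkdir -p pics; ls; python3 - <<'E'
from bench import get_obs, imaging
import cv2
for n in("scene","top"):
    f=imaging.grab_frame(n);cv2.imwrite(f"pics/{n}0.png",f["img"][:,:,::-1])
    print(n,f["fx"],f["cx"],f["cy"],f["D"],f["R"],f["t"])
print(get_obs())
E
```

```text
pics
scene 354.86593779806117 261.0002484769969 193.7184001222009 [-0.05325366  0.          0.          0.          0.        ] [[ 0.88415177  0.46701805 -0.01302985]
 [ 0.36166699 -0.70182521 -0.6137087 ]
 [-0.29575772  0.53789916 -0.78942502]] [-0.58777596 -0.05018652  0.83534949]
top 364.39784591837827 252.75821870228697 192.01369210095072 [-0.06772077  0.          0.          0.          0.        ] [[ 0.00719743 -0.99948515  0.03126707]
 [-0.98694122 -0.01213191 -0.16062328]
 [ 0.16091991 -0.02970268 -0.98652042]] [0.12087523 0.58659259 0.76565066]
{'clock': 0.1, 'joints': array([-1.32210956,  0.47772048,  0.0223652 ,  1.55634043, -0.01149149,
        1.10930575, -0.08308554]), 'qvel': array([-6.28747077e-05, -1.74789363e-03,  7.14991970e-04, -2.88188564e-03,
       -1.18892772e-03,  4.17401050e-04, -6.68580333e-04]), 'tau': array([ 4.80610208e-03, -5.97766149e+01,  1.61419563e+00, -2.81958801e+01,
        1.28832803e-02,  5.08504047e-03,  2.82398804e-05]), 'tcp_pos': array([0.23559445, 0.63198511, 0.23042647]), 'orientation': array([ 2.57950117e+00,  1.79142084e+00, -1.99165237e-03]), 'contact_force': array([-0.49048309, -0.45070564,  0.86568502]), 'moment': array([0.05466829, 0.02053797, 0.01162141]), 'grip_width': 0.08537889031026782}
```

View pics/top0.png

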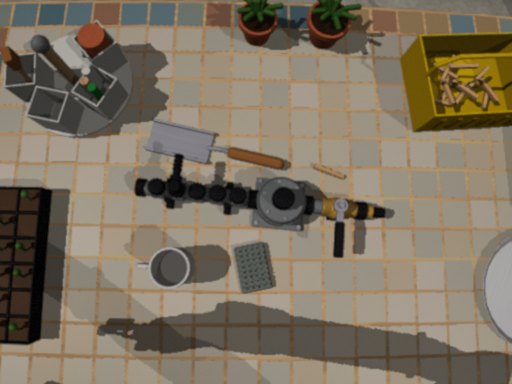

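View pics/scene0.png

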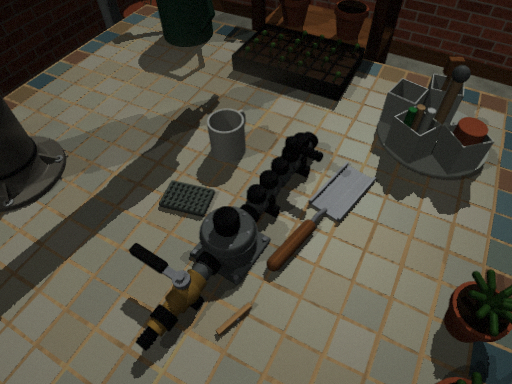

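The top view shows the knob near (284,198), the lever running from (341,206) to (339,255), and five outlets between x≈155 and 236. The elbow's tail is at (177,165), so it looks like outlet 4. I'll check that with measurements and an enlarged crop.

```bash
cat > h.py <<'E'
import numpy as np, cv2
from bench import get_obs, imaging
def ray(f,uv,z):
    K=np.array([[f["fx"],0,f["cx"]],[0,f["fy"],f["cy"]],[0,0,1]])
    n=cv2.undistortPoints(np.array([[uv]],float),K,np.array(f["D"]))[0,0]
    R=np.array(f["R"]);t=np.array(f["t"]);C=-R.T@t;d=R.T@np.array([*n,1]);return C+d*(z-C[2])/d[2]
def proj(f,X):
    K=np.array([[f["fx"],0,f["cx"]],[0,f["fy"],f["cy"]],[0,0,1]])
    return cv2.projectPoints(np.array(X,float).reshape(-1,3),cv2.Rodrigues(np.array(f["R"]))[0],np.array(f["t"]),K,np.array(f["D"]))[0][:,0]
E
python3 - <<'E'
from h import *
f=imaging.grab_frame("top");s=imaging.grab_frame("scene")
a=cv2.resize(f["img"][140:270,125:395],None,fx=2.9,fy=2.9,interpolation=cv2.INTER_CUBIC)
b=cv2.resize(s["img"][120:250,190:340],None,fx=1.6,fy=1.6,interpolation=cv2.INTER_CUBIC)
o=np.zeros((377+208,a.shape[1],3),np.uint8);o[:a.shape[0]]=a;o[377:,:b.shape[1]]=b
o=cv2.convertScaleAbs(o,alpha=1.8,beta=15)
cv2.imwrite("pics/c.png",o[:,:,::-1])
g=cv2.cvtColor(f["img"],cv2.COLOR_RGB2GRAY)
m=(g<45).astype(np.uint8);
n,l,st,c=cv2.connectedComponentsWithStats(m)
for i in range(1,n):
    if 40<st[i,4]<3000 and 130<c[i][0]<400 and 140<c[i][1]<300: print(st[i],c[i])
for uv,z in(((284,198),.116),((341,206),.09),((339,255),.084),((236,197),.086),((217,194),.086),((197,191),.086),((177,187),.112),((155,187),.086)):print(uv,ray(f,uv,z))
E
```

```text
[ 148  154  110   60 2138] [200.60710945 190.64312442]
[135 179  12  17 150] [140.03333333 186.81333333]
[272 187  23  23 422] [283.26303318 198.14454976]
[300 195  16  26 207] [307.85990338 205.51690821]
[354 202  14  18 183] [361.30601093 210.56830601]
[373 207  12  11 104] [378.625      212.28846154]
[334 222  10  35 287] [338.56794425 239.34843206]
(284, 198) [0.56235461 0.06512568 0.116     ]
(341, 206) [ 0.55047203 -0.0589273   0.09      ]
(339, 255) [ 0.44806862 -0.05339456  0.084     ]
(236, 197) [0.56771333 0.16302802 0.086     ]
(217, 194) [0.57362148 0.20312034 0.086     ]
(197, 191) [0.57950618 0.2453764  0.086     ]
(177, 187) [0.5830006  0.28313934 0.112     ]
(155, 187) [0.58697079 0.33429846 0.086     ]
```

View pics/c.png

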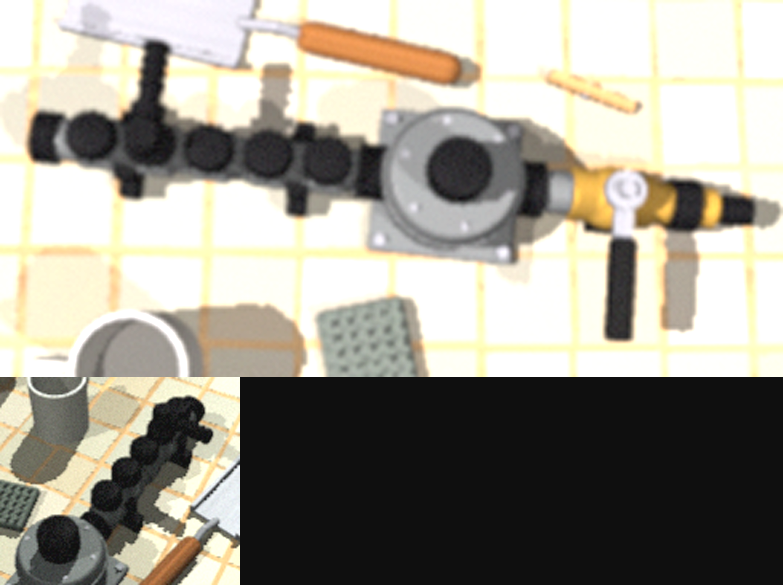

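The crop confirms it: from the inlet there are three low caps, then the elbow on outlet 4, then a last cap. So it's 4 clicks. Next I'll refine the knob position from both views.

```bash
python3 - <<'E'
from h import *
P={}
for n,lo,hi in(("top",(272,187),(297,212)),("scene",(212,203),(246,240))):
    f=imaging.grab_frame(n);g=cv2.cvtColor(f["img"],cv2.COLOR_RGB2GRAY)
    R=np.array(f["R"]);C=-R.T@np.array(f["t"]);print(n,"C",C.round(3))
    m=np.zeros_like(g);m[lo[1]-5:hi[1]+5,lo[0]-5:hi[0]+5]=(g[lo[1]-5:hi[1]+5,lo[0]-5:hi[0]+5]<42)
    k,l,st,c=cv2.connectedComponentsWithStats(m)
    i=1+np.argmax(st[1:,4]);u=c[i];print(st[i],u)
    p=ray(f,u,.1)
    for _ in range(3): # silhouette-centroid correction of a cylinder r23, z 78..116
        a=np.linspace(0,6.28,60);X=np.concatenate([np.c_[p[0]+.023*np.cos(a),p[1]+.023*np.sin(a),0*a+z] for z in(.078,.116)])
        h=cv2.convexHull(proj(f,X).astype(np.float32));M=cv2.moments(h)
        q=np.array([M["m10"]/M["m00"],M["m01"]/M["m00"]]);p=p+ray(f,u,.1)-ray(f,q,.1)
    print("knob",p.round(4),"area pred",M["m00"],"bbox",cv2.boundingRect(h))
    P[n]=p
f=imaging.grab_frame("top")
E
```

```text
top C [0.455 0.151 0.846]
[272 187  23  23 414] [283.24637681 198.24637681]
knob [0.5641 0.065  0.1   ] area pred 451.8785503443796 bbox (271, 186, 25, 25)
scene C [ 0.785 -0.21   0.621]
[207 207  34  38 957] [224.46185998 226.18181818]
knob [0.5657 0.0538 0.1   ] area pred 772.2159208809026 bbox (210, 209, 29, 35)
```

Request:
send_rows([
  {"dp": [0.027, -0.047, 0], "rot": [0, 0, -0.085], "grip": 0.085},
  {"dp": [0.027, -0.047, 0], "rot": [0, 0, -0.085], "grip": 0.085},
  {"dp": [0.027, -0.047, 0], "rot": [0, 0, -0.085], "grip": 0.085},
  {"dp": [0.027, -0.047, 0], "rot": [0, 0, -0.085], "grip": 0.085},
  {"dp": [0.027, -0.047, 0], "rot": [0, 0, -0.085], "grip": 0.085},
  {"dp": [0.027, -0.047, 0], "rot": [0, 0, -0.085], "grip": 0.085},
  {"dp": [0.027, -0.047, 0], "rot": [0, 0, -0.085], "grip": 0.085},
  {"dp": [0.027, -0.047, 0], "rot": [0, 0, -0.085], "grip": 0.085},
  {"dp": [0.027, -0.047, 0], "rot": [0, 0, -0.085], "grip": 0.085},
  {"dp": [0.027, -0.047, 0], "rot": [0, 0, -0.085], "grip": 0.085},
  {"dp": [0.027, -0.047, 0], "rot": [0, 0, -0.085], "grip": 0.085},
  {"dp": [0, 0, 0], "rot": [0, 0, 0], "grip": 0.085},
], grip_force=30)

```text
clock: 1.85
tcp_pos: [0.5381, 0.0984, 0.2333]
orientation: [-3.114, -0.391, -0.013]
contact_force: [-1.5, 0.5, -0.6]
grip_width: 0.0851
```

Request:
send_rows([
  {"dp": [0.015, -0.018, -0.03], "rot": [0, 0, 0], "grip": 0.085},
  {"dp": [0.011, -0.015, -0.03], "rot": [0, 0, 0], "grip": 0.085},
  {"dp": [0, 0, 0], "rot": [0, 0, 0], "grip": 0.085},
  {"dp": [0, 0, 0], "rot": [0, 0, 0], "grip": 0.085},
])

```text
clock: 2.35
tcp_pos: [0.5648, 0.0684, 0.1734]
orientation: [-3.11, -0.397, -0.016]
contact_force: [-0.2, -0.3, 1.1]
grip_width: 0.0853
```

```bash
python3 - <<'E'
from h import *
f=imaging.grab_frame("wrist");o=get_obs();print(o["tcp_pos"],o["orientation"],o["moment"],o["contact_force"],o["joints"])
Q=proj(f,[[.564,.065,.116],[.564,.065,.078],[*o["tcp_pos"][:2],.116],[.551,-.059,.086]]);print(Q)
im=np.ascontiguousarray(cv2.resize(f["img"],None,fx=1.5,fy=1.5))
for q in Q: cv2.circle(im,tuple(int(v*1.5) for v in q),3,(255,0,0),-1)
cv2.imwrite("pics/w1.png",im[:,:,::-1])
E
```

```text
[0.56465332 0.06841412 0.17338643] [-3.10980803 -0.39766446 -0.01570269] [-0.00642074  0.06966976  0.03034353] [0.02043759 0.86146697 0.2114903 ] [-0.56865921  0.38307931  0.43332263  1.90213344 -0.21131144  0.88947786
  0.22369096]
[[253.25433188 223.99947335]
 [252.98817363 204.59512359]
 [255.62250887 219.34592326]
 [200.2666554  341.59229999]]
```

View pics/w1.png

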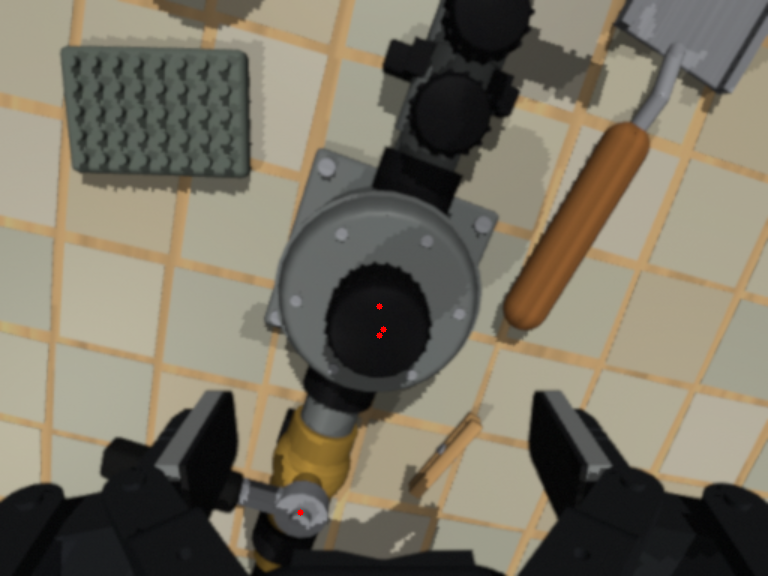

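The wrist view has the knob near (378,325) in 1.5x pixels, and the head's rim reaches down to y≈390. My projected knob centre looks a few mm off along y, so I'll check it against rim points.

```bash
python3 - <<'E'
from h import *
f=imaging.grab_frame("wrist")
def ry(pts,z): return [ray(f,(u/1.5,v/1.5),z)[:2].round(4) for u,v in pts]
# silhouette of knob by mask inside head
g=cv2.cvtColor(f["img"],cv2.COLOR_RGB2GRAY);m=np.zeros_like(g);m[172:262,205:300]=g[172:262,205:300]<38
k,l,st,c=cv2.connectedComponentsWithStats(m);i=1+np.argmax(st[1:,4]);print(st[i],c[i])
for p in((.564,.065),(.564,.067),(.564,.069)):
    a=np.linspace(0,6.28,90);X=np.concatenate([np.c_[p[0]+.023*np.cos(a),p[1]+.023*np.sin(a),0*a+z] for z in(.078,.116)])
    h=cv2.convexHull(proj(f,X).astype(np.float32));M=cv2.moments(h);H=proj(f,np.c_[p[0]+.052*np.cos(a),p[1]+.052*np.sin(a),0*a+.078])
    print(p,cv2.boundingRect(h),M["m00"],M["m10"]/M["m00"],M["m01"]/M["m00"],"head",H.min(0)*1.5,H.max(0)*1.5)
E
```

```text
[ 217  175   71   77 4155] [251.7133574  214.03947052]
(0.564, 0.065) (216, 174, 74, 83) 4722.755401506904 253.26649816769154 216.51998921105945 head [273.63160885 200.33209559] [485.25058537 401.17641941]
(0.564, 0.067) (217, 171, 74, 84) 4729.400635594153 254.02609902184477 213.8609116466886 head [274.40843545 196.10303181] [486.50910961 397.88139072]
(0.564, 0.069) (218, 169, 74, 83) 4735.813189207809 254.78992330088312 211.18804386393623 head [275.18967307 191.85562961] [487.77257509 394.57044532]
```

Request:
send_rows([
  {"dp": [-0.001, -0.001, -0.03], "rot": [0, 0, 0], "grip": 0.085},
  {"dp": [-0.001, 0, -0.03], "rot": [0, 0, 0], "grip": 0.085},
  {"dp": [0, 0, -0.018], "rot": [0, 0, 0], "grip": 0.085},
  {"dp": [0, 0, 0], "rot": [0, 0, 0], "grip": 0.085},
])

```text
clock: 2.95
tcp_pos: [0.5649, 0.0718, 0.0983]
orientation: [-3.105, -0.405, -0.029]
contact_force: [0.4, -0.0, -0.3]
grip_width: 0.0846
```

```bash
cat >> h.py <<'E'
from scipy.spatial.transform import Rotation as Ro
def corr(x,y,z,psi=None):
    o=get_obs();R=Ro.from_rotvec(o["orientation"]);M=R.as_matrix();p=np.arctan2(M[1,0],M[0,0])
    t=p if psi is None else psi
    T=Ro.from_matrix(np.array([[np.cos(t),np.sin(t),0],[np.sin(t),-np.cos(t),0],[0,0,-1]]))
    print("psi",round(p,3),"dp",(np.array([x,y,z])-o["tcp_pos"]).round(4),"rot",(T*R.inv()).as_rotvec().round(3),"F",o["contact_force"].round(1),"M",o["moment"].round(3),"q",o["joints"].round(2),"g",round(o["grip_width"],4),o["clock"])
E
python3 -c "
from h import *
corr(.563,.067,.087)"
```

```text
psi 0.26 dp [-0.0019 -0.0048 -0.0113] rot [-0.012  0.017 -0.   ] F [ 0.4 -0.  -0.3] M [-0.035  0.015 -0.005] q [-0.53  0.48  0.38  1.96 -0.28  0.73  0.28] g 0.0846 2.95
```

Request:
send_rows([
  {"dp": [-0.002, -0.005, -0.006], "rot": [-0.012, 0.017, 0], "grip": 0.085},
  {"dp": [0, 0, -0.006], "rot": [0, 0, 0], "grip": 0.085},
  {"dp": [0, 0, 0], "rot": [0, 0, 0], "grip": 0.085},
])

```text
clock: 3.32
tcp_pos: [0.5645, 0.0669, 0.0879]
orientation: [-3.115, -0.407, -0.004]
contact_force: [-0.4, -0.4, 0.8]
grip_width: 0.0853
```

```bash
python3 -c "
from h import *
corr(.563,.067,.087)"
```

```text
psi 0.26 dp [-0.0015  0.0001 -0.0009] rot [-0.     0.003  0.   ] F [-0.4 -0.4  0.8] M [ 0.001 -0.01  -0.011] q [-0.52  0.51  0.38  1.96 -0.28  0.73  0.28] g 0.0853 3.325
```

Close the fingers.

Request:
send_rows([
  {"dp": [-0.001, 0, 0], "rot": [0, 0, 0], "grip": 0.06},
  {"dp": [0, 0, 0], "rot": [0, 0, 0], "grip": 0.04},
  {"dp": [0, 0, 0], "rot": [0, 0, 0], "grip": 0.03},
  {"dp": [0, 0, 0], "rot": [0, 0, 0], "grip": 0.03},
  {"dp": [0, 0, 0], "rot": [0, 0, 0], "grip": 0.03},
  {"dp": [0, 0, 0], "rot": [0, 0, 0], "grip": 0.03},
], grip_force=30)

```text
clock: 4.08
tcp_pos: [0.5638, 0.0669, 0.0887]
orientation: [-3.115, -0.407, -0.006]
contact_force: [-0.1, -0.0, -0.5]
grip_width: 0.0447
```

```bash
python3 -c "
from h import *
corr(.563,.067,.087)"
```

```text
psi 0.26 dp [-0.0008  0.0001 -0.0017] rot [-0.001  0.004  0.   ] F [-0.1 -0.  -0.5] M [-0.072  0.135  0.019] q [-0.53  0.5   0.39  1.96 -0.28  0.73  0.28] g 0.0447 4.075
```

Request:
send_rows([
  {"dp": [0, 0, 0], "rot": [0, 0, 0.05], "grip": 0.03},
  {"dp": [0, 0, 0], "rot": [0, 0, 0.05], "grip": 0.03},
  {"dp": [0, 0, 0], "rot": [0, 0, 0], "grip": 0.03},
])

```text
clock: 4.45
tcp_pos: [0.5636, 0.0668, 0.0887]
orientation: [-3.09, -0.563, -0.005]
contact_force: [0.5, 0.1, 0.1]
grip_width: 0.0445
```

```bash
python3 -c "
from h import *
corr(.563,.067,.087)"
```

```text
psi 0.36 dp [-0.0006  0.0002 -0.0017] rot [-0.002  0.003 -0.   ] F [0.5 0.1 0.1] M [-0.022  0.124 -0.156] q [-0.5   0.5   0.36  1.96 -0.26  0.73  0.37] g 0.0445 4.45
```

Request:
send_rows([
  {"dp": [0, 0, 0], "rot": [0, 0, 0.07], "grip": 0.03},
  {"dp": [0, 0, 0], "rot": [0, 0, 0.07], "grip": 0.03},
  {"dp": [0, 0, 0], "rot": [0, 0, 0.07], "grip": 0.03},
  {"dp": [0, 0, 0], "rot": [0, 0, 0.07], "grip": 0.03},
  {"dp": [0, 0, 0], "rot": [0, 0, 0.07], "grip": 0.03},
  {"dp": [0, 0, 0], "rot": [0, 0, 0.05], "grip": 0.03},
  {"dp": [0, 0, 0], "rot": [0, 0, 0], "grip": 0.03},
])

```text
clock: 5.32
tcp_pos: [0.5632, 0.0666, 0.0887]
orientation: [-2.913, -1.171, -0.003]
contact_force: [-0.8, 0.4, 0.5]
grip_width: 0.0446
```

```bash
python3 -c "
from h import *
corr(.563,.067,.087)"
```

```text
psi 0.765 dp [-0.0002  0.0004 -0.0017] rot [-0.002  0.001 -0.   ] F [-0.8  0.4  0.5] M [ 0.013  0.084 -0.138] q [-0.42  0.49  0.25  1.95 -0.18  0.72  0.7 ] g 0.0446 5.325
```

Request:
send_rows([
  {"dp": [0, 0, 0], "rot": [0, 0, 0.07], "grip": 0.03},
  {"dp": [0, 0, 0], "rot": [0, 0, 0.07], "grip": 0.03},
  {"dp": [0, 0, 0], "rot": [0, 0, 0.07], "grip": 0.03},
  {"dp": [0, 0, 0], "rot": [0, 0, 0.07], "grip": 0.03},
  {"dp": [0, 0, 0], "rot": [0, 0, 0.07], "grip": 0.03},
  {"dp": [0, 0, 0], "rot": [0, 0, 0.05], "grip": 0.03},
  {"dp": [0, 0, 0], "rot": [0, 0, 0.03], "grip": 0.03},
  {"dp": [0, 0, 0], "rot": [0, 0, 0], "grip": 0.03},
])

```text
clock: 6.32
tcp_pos: [0.5628, 0.0661, 0.0887]
orientation: [-2.596, -1.766, -0.001]
contact_force: [-0.6, -0.2, 1.6]
grip_width: 0.0447
```

```bash
python3 -c "
from h import *
corr(.563,.067,.087)"
```

```text
psi 1.194 dp [ 0.0002  0.0009 -0.0017] rot [-0.002 -0.    -0.   ] F [-0.6 -0.2  1.6] M [ 0.085  0.119 -0.09 ] q [-0.34  0.48  0.14  1.94 -0.1   0.72  1.06] g 0.0447 6.325
```

Request:
send_rows([
  {"dp": [0, 0, 0], "rot": [0, 0, 0.07], "grip": 0.03},
  {"dp": [0, 0, 0], "rot": [0, 0, 0.07], "grip": 0.03},
  {"dp": [0, 0, 0], "rot": [0, 0, 0.07], "grip": 0.03},
  {"dp": [0, 0, 0], "rot": [0, 0, 0.07], "grip": 0.03},
  {"dp": [0, 0, 0], "rot": [0, 0, 0.07], "grip": 0.03},
  {"dp": [0, 0, 0], "rot": [0, 0, 0.05], "grip": 0.03},
  {"dp": [0, 0, 0], "rot": [0, 0, 0.02], "grip": 0.03},
  {"dp": [0, 0, 0], "rot": [0, 0, 0], "grip": 0.03},
])

```text
clock: 7.32
tcp_pos: [0.5627, 0.0655, 0.0887]
orientation: [-2.167, -2.273, 0.001]
contact_force: [0.0, -0.1, 0.9]
grip_width: 0.0449
```

```bash
python3 -c "
from h import *
corr(.563,.067,.087)"
```

```text
psi 1.618 dp [ 0.0003  0.0015 -0.0017] rot [-0.    -0.001 -0.   ] F [ 0.  -0.1  0.9] M [ 0.204  0.171 -0.117] q [-0.25  0.48  0.04  1.94 -0.03  0.73  1.42] g 0.0449 7.325
```

Request:
send_rows([
  {"dp": [0, 0, 0], "rot": [0, 0, 0.07], "grip": 0.03},
  {"dp": [0, 0, 0], "rot": [0, 0, 0.07], "grip": 0.03},
  {"dp": [0, 0, 0], "rot": [0, 0, 0.07], "grip": 0.03},
  {"dp": [0, 0, 0], "rot": [0, 0, 0.07], "grip": 0.03},
  {"dp": [0, 0, 0], "rot": [0, 0, 0.07], "grip": 0.03},
  {"dp": [0, 0, 0], "rot": [0, 0, 0.04], "grip": 0.03},
  {"dp": [0, 0, 0], "rot": [0, 0, 0.02], "grip": 0.03},
  {"dp": [0, 0, 0], "rot": [0, 0, 0], "grip": 0.03},
])

```text
clock: 8.32
tcp_pos: [0.5628, 0.065, 0.0887]
orientation: [-1.654, -2.67, 0.002]
contact_force: [-0.3, -0.9, 1.1]
grip_width: 0.0448
```

```bash
python3 -c "
from h import *
corr(.563,.067,.087)"
```

```text
psi 2.033 dp [ 0.0002  0.002  -0.0017] rot [ 0.001 -0.001  0.   ] F [-0.3 -0.9  1.1] M [ 0.433  0.26  -0.465] q [-0.17  0.48 -0.07  1.93  0.05  0.73  1.77] g 0.0448 8.325
```

The torque rose to -0.465 N m against about -0.1 to -0.16 at the four earlier checks, so that's the stop, well below the forcing limit. Closed is at psi≈1.93. Outlet 4 is four clicks clockwise of that, at psi≈0.26.

Request:
send_rows([
  {"dp": [0, 0, 0], "rot": [0, 0, -0.08], "grip": 0.03},
  {"dp": [0, 0, 0], "rot": [0, 0, -0.08], "grip": 0.03},
  {"dp": [0, 0, 0], "rot": [0, 0, -0.08], "grip": 0.03},
  {"dp": [0, 0, 0], "rot": [0, 0, -0.08], "grip": 0.03},
  {"dp": [0, 0, 0], "rot": [0, 0, -0.08], "grip": 0.03},
  {"dp": [0, 0, 0], "rot": [0, 0, -0.08], "grip": 0.03},
  {"dp": [0, 0, 0], "rot": [0, 0, -0.08], "grip": 0.03},
  {"dp": [0, 0, 0], "rot": [0, 0, -0.08], "grip": 0.03},
  {"dp": [0, 0, 0], "rot": [0, 0, -0.08], "grip": 0.03},
  {"dp": [0, 0, 0], "rot": [0, 0, -0.08], "grip": 0.03},
  {"dp": [0, 0, 0], "rot": [0, 0, 0], "grip": 0.03},
])

```text
clock: 9.7
tcp_pos: [0.5628, 0.0661, 0.0887]
orientation: [2.579, 1.79, -0.003]
contact_force: [-0.7, -0.6, 0.7]
grip_width: 0.0446
```

```bash
python3 -c "
from h import *
corr(.563,.067,.087,.26)"
```

```text
psi 1.214 dp [ 0.0002  0.0009 -0.0017] rot [ 0.002 -0.002 -0.954] F [-0.7 -0.6  0.7] M [ 0.121  0.04  -0.194] q [-0.34  0.48  0.14  1.94 -0.09  0.73  1.07] g 0.0446 9.7
```

Request:
send_rows([
  {"dp": [0, 0, 0], "rot": [0, 0, -0.08], "grip": 0.03},
  {"dp": [0, 0, 0], "rot": [0, 0, -0.08], "grip": 0.03},
  {"dp": [0, 0, 0], "rot": [0, 0, -0.08], "grip": 0.03},
  {"dp": [0, 0, 0], "rot": [0, 0, -0.08], "grip": 0.03},
  {"dp": [0, 0, 0], "rot": [0, 0, -0.08], "grip": 0.03},
  {"dp": [0, 0, 0], "rot": [0, 0, -0.08], "grip": 0.03},
  {"dp": [0, 0, 0], "rot": [0, 0, -0.08], "grip": 0.03},
  {"dp": [0, 0, 0], "rot": [0, 0, -0.08], "grip": 0.03},
  {"dp": [0, 0, 0], "rot": [0, 0, -0.08], "grip": 0.03},
  {"dp": [0, 0, 0], "rot": [0, 0, -0.08], "grip": 0.03},
  {"dp": [0, 0, 0], "rot": [0, 0, -0.06], "grip": 0.03},
  {"dp": [0, 0, 0], "rot": [0, 0, -0.06], "grip": 0.03},
  {"dp": [0, 0, 0], "rot": [0, 0, 0], "grip": 0.03},
])

```text
clock: 11.32
tcp_pos: [0.5637, 0.0668, 0.0887]
orientation: [3.102, 0.463, -0.002]
contact_force: [-0.0, -0.6, 1.1]
grip_width: 0.0446
```

```bash
python3 -c "
from h import *
corr(.563,.067,.087,.26)"
```

```text
psi 0.296 dp [-0.0007  0.0002 -0.0017] rot [ 0.005 -0.001 -0.036] F [-0.  -0.6  1.1] M [-0.033  0.068 -0.278] q [-0.52  0.5   0.38  1.95 -0.26  0.73  0.31] g 0.0446 11.325
```

Request:
send_rows([
  {"dp": [0, 0, 0], "rot": [0, 0, -0.04], "grip": 0.03},
  {"dp": [0, 0, 0], "rot": [0, 0, 0], "grip": 0.03},
])

```text
clock: 11.58
tcp_pos: [0.5638, 0.0668, 0.0887]
orientation: [3.11, 0.403, -0.002]
contact_force: [-0.3, -0.8, 0.6]
grip_width: 0.0447
```

```bash
python3 -c "
from h import *
corr(.563,.067,.087,.26)"
```

```text
psi 0.257 dp [-0.0008  0.0002 -0.0017] rot [ 0.005 -0.     0.003] F [-0.3 -0.8  0.6] M [0.    0.031 0.013] q [-0.53  0.51  0.39  1.95 -0.27  0.73  0.27] g 0.0447 11.575
```

Torque crosses zero at psi 0.257, which is 4 × 0.418 rad clockwise of closed, so the knob is seated. Release and rise.

Request:
send_rows([
  {"dp": [0, 0, 0], "rot": [0, 0, 0], "grip": 0.055},
  {"dp": [0, 0, 0], "rot": [0, 0, 0], "grip": 0.085},
  {"dp": [0, 0, 0], "rot": [0, 0, 0], "grip": 0.085},
  {"dp": [0, 0, 0], "rot": [0, 0, 0], "grip": 0.085},
  {"dp": [0, 0, 0.03], "rot": [0, 0, 0], "grip": 0.085},
  {"dp": [0, 0, 0.045], "rot": [0, 0, 0], "grip": 0.085},
  {"dp": [-0.008, -0.01, 0.02], "rot": [0, 0, -0.16], "grip": 0.085},
  {"dp": [-0.008, -0.01, 0], "rot": [0, 0, -0.16], "grip": 0.085},
  {"dp": [-0.008, -0.01, 0], "rot": [0, 0, -0.16], "grip": 0.085},
  {"dp": [-0.008, -0.01, 0], "rot": [0, 0, -0.16], "grip": 0.085},
  {"dp": [-0.008, -0.01, 0], "rot": [0, 0, -0.16], "grip": 0.085},
  {"dp": [-0.008, -0.01, 0], "rot": [0, 0, -0.16], "grip": 0.085},
  {"dp": [-0.008, -0.01, 0], "rot": [0, 0, -0.16], "grip": 0.085},
  {"dp": [-0.008, -0.01, 0], "rot": [0, 0, -0.16], "grip": 0.085},
  {"dp": [-0.008, -0.01, 0], "rot": [0, 0, -0.16], "grip": 0.085},
  {"dp": [-0.008, -0.01, 0], "rot": [0, 0, -0.16], "grip": 0.085},
  {"dp": [-0.004, -0.01, 0], "rot": [0, 0, -0.16], "grip": 0.085},
  {"dp": [0, 0, 0], "rot": [0, 0, -0.16], "grip": 0.085},
  {"dp": [0, 0, 0], "rot": [0, 0, 0], "grip": 0.085},
])

```text
clock: 13.95
tcp_pos: [0.4762, -0.0461, 0.1873]
orientation: [-2.046, 2.381, 0.004]
contact_force: [1.0, 0.6, -0.0]
grip_width: 0.0852
```

```bash
python3 - <<'E'
from h import *
corr(.478,-.051,.16,-1.658)
f=imaging.grab_frame("top");print(ray(f,(338.57,239.35),.088),ray(f,(341,206),.09))
f=imaging.grab_frame("wrist")
g=cv2.convertScaleAbs(cv2.resize(f["img"],None,fx=1.5,fy=1.5))
for q in proj(f,[[.5525,-.058,.092],[.478,-.0515,.092],[.443,-.0484,.092]]): cv2.circle(g,tuple(int(v*1.5) for v in q),3,(255,0,0),-1)
cv2.imwrite("pics/w2.png",g[:,:,::-1])
E
```

```text
psi -1.722 dp [ 0.0018 -0.0049 -0.0273] rot [-0.003 -0.     0.064] F [ 1.   0.6 -0. ] M [-0.007 -0.016  0.014] q [-0.85  0.31  0.99  2.1  -0.34  0.89 -1.38] g 0.0852 13.95
[ 0.48044874 -0.05226018  0.088     ] [ 0.55047203 -0.0589273   0.09      ]
```

View pics/w2.png

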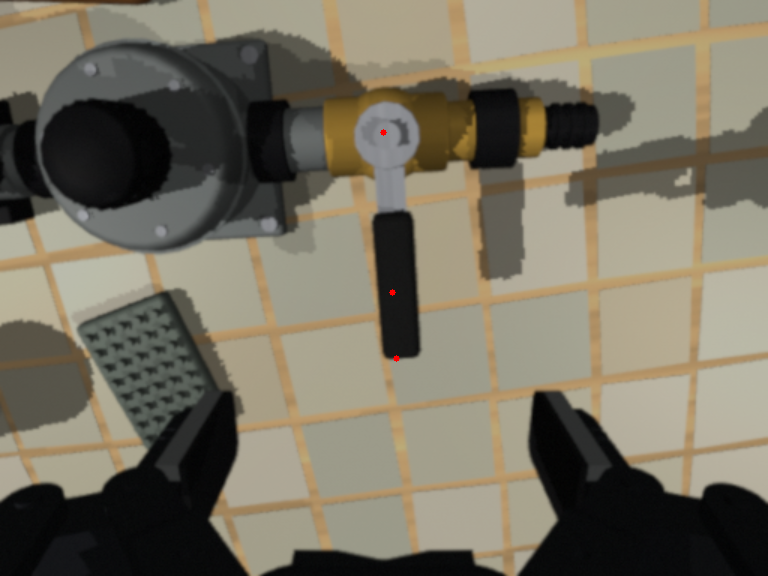

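The lever is visible with its axis at (387,135) and its end at (402,357). The projected points agree to about 2 mm, so I'll go down over the grip.

Request:
send_rows([
  {"dp": [0.001, -0.007, -0.027], "rot": [0, 0, 0.064], "grip": 0.085},
  {"dp": [0, 0, -0.03], "rot": [0, 0, 0], "grip": 0.085},
  {"dp": [0, 0, -0.03], "rot": [0, 0, 0], "grip": 0.085},
  {"dp": [0, 0, -0.02], "rot": [0, 0, 0], "grip": 0.085},
  {"dp": [0, 0, 0], "rot": [0, 0, 0], "grip": 0.085},
])

```text
clock: 14.68
tcp_pos: [0.479, -0.0519, 0.078]
orientation: [-2.143, 2.289, 0.004]
contact_force: [-0.1, 0.2, 0.3]
grip_width: 0.085
```

```bash
python3 -c "
from h import *
corr(.477,-.053,.074,-1.658)"
```

```text
psi -1.636 dp [-0.002  -0.0011 -0.004 ] rot [-0.006  0.003 -0.022] F [-0.1  0.2  0.3] M [ 0.002 -0.033 -0.021] q [-0.62  0.49  0.76  2.18 -0.56  0.67 -1.1 ] g 0.085 14.675
```

Request:
send_rows([
  {"dp": [-0.002, -0.001, -0.004], "rot": [-0.006, 0.003, -0.022], "grip": 0.06},
  {"dp": [0, 0, 0], "rot": [0, 0, 0], "grip": 0.03},
  {"dp": [0, 0, 0], "rot": [0, 0, 0], "grip": 0.01},
  {"dp": [0, 0, 0], "rot": [0, 0, 0], "grip": 0.01},
  {"dp": [0, 0, 0], "rot": [0, 0, 0], "grip": 0.01},
  {"dp": [0, 0, 0], "rot": [0, 0, 0], "grip": 0.01},
  {"dp": [0, 0, 0], "rot": [0, 0, 0], "grip": 0.01},
], grip_force=20)

```text
clock: 15.55
tcp_pos: [0.4784, -0.0527, 0.0759]
orientation: [-2.122, 2.313, -0.003]
contact_force: [0.2, 0.8, -1.7]
grip_width: 0.0192
```

```bash
python3 - <<'E'
from h import *
corr(.477,-.053,.074,-1.658)
p=get_obs()["tcp_pos"][:2];c=np.array([.552,-.059]);d=p-c;print(np.hypot(*d),np.arctan2(d[1],d[0]))
n=10;a=np.arctan2(d[1],d[0]);r=np.hypot(*d)
A=a+np.linspace(0,1.5,n+1);print(np.diff(c+r*np.c_[np.cos(A),np.sin(A)],axis=0).round(4))
E
```

```text
psi -1.657 dp [-0.0014 -0.0003 -0.0019] rot [-0.     0.003 -0.001] F [ 0.2  0.8 -1.7] M [-0.077 -0.053 -0.054] q [-0.63  0.5   0.77  2.18 -0.57  0.67 -1.12] g 0.0192 15.55
0.07385233751505452 3.0565856280530133
[[-0.0001 -0.0111]
 [ 0.0015 -0.011 ]
 [ 0.0032 -0.0106]
 [ 0.0047 -0.01  ]
 [ 0.0062 -0.0092]
 [ 0.0075 -0.0082]
 [ 0.0086 -0.007 ]
 [ 0.0095 -0.0056]
 [ 0.0103 -0.0041]
 [ 0.0108 -0.0025]]
```

Request:
send_rows([
  {"dp": [0, -0.011, 0], "rot": [0, 0, 0.15], "grip": 0.01},
  {"dp": [0.0015, -0.011, 0], "rot": [0, 0, 0.15], "grip": 0.01},
  {"dp": [0.003, -0.0105, 0], "rot": [0, 0, 0.15], "grip": 0.01},
  {"dp": [0.0045, -0.01, 0], "rot": [0, 0, 0.15], "grip": 0.01},
  {"dp": [0.006, -0.009, 0], "rot": [0, 0, 0.15], "grip": 0.01},
  {"dp": [0, 0, 0], "rot": [0, 0, 0], "grip": 0.01},
])

```text
clock: 16.3
tcp_pos: [0.4949, -0.1059, 0.0759]
orientation: [-2.832, 1.349, -0.005]
contact_force: [1.7, -0.6, -1.5]
grip_width: 0.0197
```

```bash
python3 - <<'E'
from h import *
corr(.477,-.053,.076)
p=get_obs()["tcp_pos"][:2];c=np.array([.552,-.059]);d=p-c;print(p,np.hypot(*d),np.arctan2(d[1],d[0])%6.283)
n=6;r=.074
A=np.linspace(np.arctan2(d[1],d[0])%6.283,3.0566+1.55,n+1);print(np.diff(np.vstack([p,(c+r*np.c_[np.cos(A),np.sin(A)])[1:]]),axis=0).round(4),A[1]-A[0])
E
```

```text
psi -0.889 dp [-0.0179  0.0529  0.0001] rot [-0.002  0.005 -0.   ] F [ 1.7 -0.6 -1.5] M [-0.068 -0.167  0.043] q [-0.34  0.47  0.54  2.11 -0.4   0.65 -0.41] g 0.0197 16.3
[ 0.49494975 -0.10588842] 0.07384615871436402 3.8293476977689096
[[ 0.0064 -0.0071]
 [ 0.0074 -0.0061]
 [ 0.0081 -0.0051]
 [ 0.0087 -0.004 ]
 [ 0.0092 -0.0028]
 [ 0.0094 -0.0016]] 0.1295420503718483
```

Tracking well, so I'll continue to near the stop.

Request:
send_rows([
  {"dp": [0.0065, -0.007, 0], "rot": [0, 0, 0.13], "grip": 0.01},
  {"dp": [0.0075, -0.006, 0], "rot": [0, 0, 0.13], "grip": 0.01},
  {"dp": [0.008, -0.005, 0], "rot": [0, 0, 0.13], "grip": 0.01},
  {"dp": [0.0085, -0.004, 0], "rot": [0, 0, 0.13], "grip": 0.01},
  {"dp": [0.009, -0.003, 0], "rot": [0, 0, 0.13], "grip": 0.01},
  {"dp": [0.009, -0.0015, 0], "rot": [0, 0, 0.12], "grip": 0.01},
  {"dp": [0, 0, 0], "rot": [0, 0, 0], "grip": 0.01},
])

```text
clock: 17.18
tcp_pos: [0.5433, -0.1325, 0.0759]
orientation: [-3.131, 0.195, -0.001]
contact_force: [1.5, -0.3, -1.0]
grip_width: 0.0193
```

```bash
python3 - <<'E'
from h import *
corr(.477,-.053,.076)
p=get_obs()["tcp_pos"][:2];c=np.array([.552,-.059]);d=p-c;print(p,np.hypot(*d),np.arctan2(d[1],d[0])%6.283-3.0566)
E
```

```text
psi -0.124 dp [-0.0663  0.0795  0.0001] rot [-0.004  0.001 -0.   ] F [ 1.5 -0.3 -1. ] M [-0.131 -0.251  0.084] q [-0.13  0.51  0.33  1.98 -0.25  0.7   0.24] g 0.0193 17.175
[ 0.54334006 -0.13249213] 0.07400059766387133 1.5383096073459597
```

Request:
send_rows([
  {"dp": [0.002, 0, 0], "rot": [0, 0, 0.03], "grip": 0.01},
  {"dp": [0.002, 0, 0], "rot": [0, 0, 0.02], "grip": 0.01},
  {"dp": [0.002, 0, 0], "rot": [0, 0, 0.0], "grip": 0.01},
])

```text
clock: 17.55
tcp_pos: [0.5454, -0.1326, 0.0758]
orientation: [-3.134, 0.128, 0.01]
contact_force: [-7.5, -0.2, 8.1]
grip_width: 0.0192
```

```bash
python3 - <<'E'
from h import *
corr(.477,-.053,.076)
p=get_obs()["tcp_pos"][:2];c=np.array([.552,-.059]);d=p-c;print(p,np.hypot(*d),np.arctan2(d[1],d[0])%6.283-3.0566)
E
```

```text
psi -0.082 dp [-0.0684  0.0796  0.0002] rot [-0.005 -0.006  0.   ] F [-7.5 -0.2  8.1] M [ 0.018  1.399 -0.472] q [-0.12  0.51  0.32  1.97 -0.25  0.71  0.27] g 0.0192 17.55
[ 0.54543358 -0.13261304] 0.07390533189351609 1.5666372973494478
```

It's at the firm stop: reaction -7.5 N, swing ≈1.567 rad. Release, rise and move clear.

Request:
send_rows([
  {"dp": [0, 0, 0], "rot": [0, 0, 0], "grip": 0.05},
  {"dp": [0, 0, 0], "rot": [0, 0, 0], "grip": 0.07},
  {"dp": [0, 0, 0], "rot": [0, 0, 0], "grip": 0.07},
  {"dp": [0, 0, 0.03], "rot": [0, 0, 0], "grip": 0.07},
  {"dp": [0, 0, 0.04], "rot": [0, 0, 0], "grip": 0.07},
  {"dp": [0, 0, 0.05], "rot": [0, 0, 0], "grip": 0.07},
  {"dp": [0, -0.05, 0.02], "rot": [0, 0, 0], "grip": 0.07},
  {"dp": [0, -0.05, 0], "rot": [0, 0, 0], "grip": 0.07},
  {"dp": [0, -0.05, 0], "rot": [0, 0, 0], "grip": 0.07},
  {"dp": [0, 0, 0], "rot": [0, 0, 0], "grip": 0.07},
])

```text
clock: 18.8
tcp_pos: [0.547, -0.2839, 0.2217]
orientation: [-3.136, 0.117, 0.002]
contact_force: [0.8, 0.5, -1.3]
grip_width: 0.0701
```

```bash
python3 - <<'E'
from h import *
f=imaging.grab_frame("top");w=imaging.grab_frame("wrist")
o=np.hstack([f["img"][90:310,100:450],cv2.resize(w["img"],(293,220))]);o=cv2.convertScaleAbs(cv2.resize(o,None,fx=1.2,fy=1.2),alpha=1.4)
cv2.imwrite("pics/e.png",o[:,:,::-1]);print(get_obs()["tcp_pos"],get_obs()["contact_force"])
print(proj(f,[[.552,-.059,.092],[.542,-.169,.086]]))
E
```

```text
[ 0.54826272 -0.27874812  0.22105758] [-0.50910669  1.61821764 -1.41309565]
[[341.26703479 205.16453245]
 [391.04848281 210.63439003]]
```

View pics/e.png

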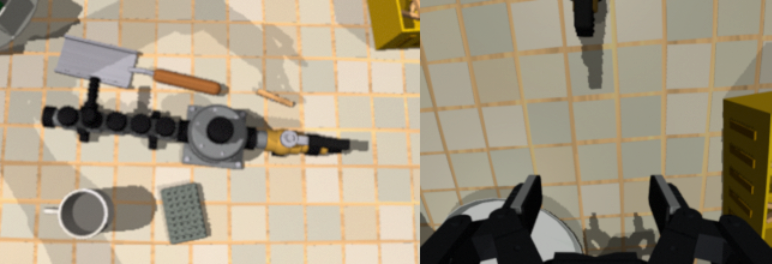

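The final picture shows the lever in line with the pipe, from about (290,138) to (350,147), and the bystanders where they were. The gripper is clear of everything.

```bash
python3 -c "
from bench import hand_in
print(hand_in())"
```

```text
the job is handed in; nothing more can be done
None
```

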